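# Complete the furniture fittings kit

## Robot

A 6-joint arm with a two-finger parallel gripper is mounted at the origin on the work surface. World frame = base frame: x ahead of the robot, y to its left, z up, the work surface at z = 0. Lengths are in m, angles in degrees, forces in N, time in s.
With the tool pointing down it reaches from about 0.3 to 0.75 m from the base axis. Payload 8.5 kg.
Tool frame: the origin (TCP) lies at the very end of the fingers, on their centre line; the grasp point (between the pads) lies 19 mm behind it; z points along the fingers, y is the line along which they close (so a half turn about z gives the same grasp; the last joint's range is limited). The gripper opens to 85 mm and grips with 20 to 120 N. Pads are 22 mm wide; open, the fingers measure 114 mm over their backs; the gripper's body (76 mm by 85 mm) begins 54 mm behind the grasp point. The pads swing forward as they close: fully open they stand 13 mm farther back than shut.
Start: joints at [-77.08, 21.807, 74.336, -0, 83.858, -12.336], TCP at [0.235, -0.497, 0.231] pointing down, gripper open.
Joint ranges: [-178.18, 178.18], [-50.72, 133.34], [12.68, 142.11], [-81.47, 261.47], [9.98, 163.14], [-165.26, 165.26]. Speed limits (degrees/s): [136.94, 136.94, 180, 180, 180, 180].

## Interface

Orientations are given as a 3x3 rotation matrix whose columns are the frame's x, y, z axes.
In Python, from rig import observe, cams, ticket gives the robot as it stands.
- The arm moves only by the tool move_arm, never from a script. Its arguments are lists of equal length, an entry for each row: "jaw": the finger opening in cm, from 0 to 8.54; "dp": the shift along the tool's x, y, z in cm, a list of three; "turn": the turn, a rotation vector about the tool's x, y, z in rad, a list of three. In form: {"jaw": [jaw, ...], "dp": [[tx, ty, tz], ...], "turn": [[wx, wy, wz], ...]}. A call has 1 to 12 rows; each row shifts and turns the commanded pose from where the row before left it, along the tool's axes as they then stand; what a row does not reach is not made up. A row lasts 1/12 s, in which the tool goes at most 41.7 mm and 7.16 degrees, less where a joint would pass 70% of its speed; a pose out of reach is approached as far as the arm can. A call is refused whole if a number of a shift passes 4.17 or a number of a turn 0.125, either way. A call with a gripper value outside its range is refused whole. The fingers move at their own pace and stop on an object; "force" is the grip in N (left out, the last holds). Time passes only in rows, so rows that do not move let the fingers close. It gives the time, the measured TCP pose, the force, the opening and the grip force at its end, in the units of the state.
- observe(): the state, without advancing time (a new reading comes with each control period).
- cams.get_image(name): name is "scene" or "top" or "wrist"; returns (picture, depth): 480x640x3 uint8, red, green, blue; 480x640 float32, m along the optical axis (not along the pixel's ray), 0 where there is no reading.
- cams.calibration(name): a dict with "vertical_fov" (degrees; the focal length in pixels is half the picture's height over the tangent of half this angle, whatever the lens; pixels are square), "cx", "cy" (the principal point, pixels), "k1" (the pictures are not rectified: a ray, as slopes to the right and down, at radius r is drawn at 1 + k1 r^2 times it, then the intrinsics apply), "view" (4x4, takes a point from world to camera coordinates); the wrist camera has in their place "tool_from_camera" (4x4, takes a point from camera to tool coordinates, whose origin is the TCP and whose axes are the flange's). Camera axes: x right, y up, looking along -z (the intrinsics and any distortion apply to the point x, -y, -z); pixel columns grow to the right and rows downward; lengths in m; the calibration is good to about 2 mm. A picture is of the moment at which its call begins: read the wrist's pose just before it. calibration takes no time and is no camera call.
- ticket.close_job(): hands the job in; it is judged then, once.
Trained networks look in the newest picture that a camera, given by its name, has taken for a name from the list of things; names that differ only in an ending like _2 or _b are one class to them, and where a whole thing is asked for, a point or a joint stands for the part that bears it (a point fixed in the world has none). Each returns a list of dicts, best first, with "p" (0 to 1); they miss things now and then, are a little off and sometimes report something else, mostly with a low value. They report only what shows in the picture. A call takes as long as a camera call.
- cams.spot_in(camera, query): "box" ([centre column, centre row, width, height] as shares, 0 to 1, of the picture: columns of its width, rows of its height, round what is visible of it).
- cams.outline_of(camera, query): "mask" (480x640 bool, what is visible of it) and "box" ([centre column, centre row, width, height] as shares, 0 to 1, of the picture: columns of its width, rows of its height, round what is visible of it).
- cams.mark_of(camera, query): "location" ([column, row] as shares, 0 to 1, of the picture: columns of its width, rows of its height: a listed point, or the origin of a listed thing).
The state is a dict: "time_s": time; "q": joint angles; "qvel": joint speeds; "joint_efforts": joint torques, N m; "position": TCP position; "tool_rot": TCP orientation; "ft_force": force on the tool from outside, world axes, zero at the start; "wrist_torque": the same for the moment, N m; "grip_width": finger opening in m; "gripper_force": force on a finger pad.
Only numpy, scipy, OpenCV 4.12 (cv2) and the standard library are available. Lean on these libraries where they do the work, as an engineer would, in place of code of your own. Each camera call takes 0.05 s, during which the arm holds its last target. There are 200 camera calls.

## Task

Complete the fittings kit: the tray must end up holding exactly one corner bracket, one furniture foot, one post cap and one drawer pull, one fitting in each compartment. One of the four is already in the tray, so take only the three missing kinds from the loose stock beside it, either copy of each. Set each down gently, flat on the tray floor and upright as it stood on the bench, and leave the surplus fittings and the other things on the bench where they stand.

Things in the scene. Friction and masses are not known exactly. Their poses are not given: they have to be found in the camera images.
- tray_floor (a point): kit tray, shallow square wooden tray fixed to the bench at any yaw: 200 x 200 mm outside, walls 6 thick, floor 3 above the bench, rims and dividers 15 above the bench. Two crossing dividers make four 91 x 91 compartments, centred at x = +-48.5, y = +-48.5 mm in this frame. One fitting already stands in one of them. Point: middle of the tray at floor height; z up.
- sheet_mid (a point): thin grey stock sheet fixed to the bench, 430 (x) x 570 (y) mm, 3 thick, on which the other seven fittings and the four bystanders stand. Point: centre of its top.
- bracket_1_center (a point): corner bracket, aluminium L: a flat foot plate 50 (x) x 40 (y) x 8 high, and at its -x end an upright plate 8 (x) x 40 (y), from x -25 to -17, rising to 50 above the underside. Point: centre of its 50 x 40 footprint, 25 above its underside; z up as it stands, y along the bend. Two alike; about 90 g; lengths in mm. Fits a compartment at any yaw.
- bracket_2_center (a point): corner bracket, aluminium L: a flat foot plate 50 (x) x 40 (y) x 8 high, and at its -x end an upright plate 8 (x) x 40 (y), from x -25 to -17, rising to 50 above the underside. Point: centre of its 50 x 40 footprint, 25 above its underside; z up as it stands, y along the bend. Two alike; about 90 g; lengths in mm. Fits a compartment at any yaw.
- foot_1_center (a point): turned wooden furniture foot standing on its wide flange: flange 48 diameter, 8 high, then a straight neck 34 diameter from 13 up to 51, rounded off at 56 total height. Point: on its axis, 28 above its underside; z up. Two alike; about 60 g; lengths in mm. Fits a compartment at any yaw.
- foot_2_center (a point): turned wooden furniture foot standing on its wide flange: flange 48 diameter, 8 high, then a straight neck 34 diameter from 13 up to 51, rounded off at 56 total height. Point: on its axis, 28 above its underside; z up. Two alike; about 60 g; lengths in mm. Fits a compartment at any yaw.
- cap_1_center (a point): square wooden post cap with stepped top: 50 x 50 for the lowest 30, then a 42 square step 5 high and a 30 square step 5 high, 40 total height. Point: on its axis, 20 above its underside; x and y along the sides, z up. Two alike; about 70 g; lengths in mm. Fits a compartment at any yaw.
- cap_2_center (a point): square wooden post cap with stepped top: 50 x 50 for the lowest 30, then a 42 square step 5 high and a 30 square step 5 high, 40 total height. Point: on its axis, 20 above its underside; x and y along the sides, z up. Two alike; about 70 g; lengths in mm. Fits a compartment at any yaw.
- pull_1_center (a point): aluminium drawer pull standing like a bridge on its two feet: bar 76 (x) x 14 (y) x 12 high on top, its top 40 above its underside; two feet 14 x 14, 28 high, centred 31 either side of the middle. Point: middle of its 76 x 14 footprint, 20 above its underside; x along the bar, z up. Two alike; about 100 g; lengths in mm. Fits a compartment at any yaw.
- pull_2_center (a point): aluminium drawer pull standing like a bridge on its two feet: bar 76 (x) x 14 (y) x 12 high on top, its top 40 above its underside; two feet 14 x 14, 28 high, centred 31 either side of the middle. Point: middle of its 76 x 14 footprint, 20 above its underside; x along the bar, z up. Two alike; about 100 g; lengths in mm. Fits a compartment at any yaw.
- bracket_1: the same bracket as point bracket_1_center; its origin is on its underside, directly below that point.
- bracket_2: the same bracket as point bracket_2_center; its origin is on its underside, directly below that point.
- foot_1: the same foot as point foot_1_center; its origin is on its underside, directly below that point.
- foot_2: the same foot as point foot_2_center; its origin is on its underside, directly below that point.
- cap_1: the same cap as point cap_1_center; its origin is on its underside, directly below that point.
- cap_2: the same cap as point cap_2_center; its origin is on its underside, directly below that point.
- pull_1: the same pull as point pull_1_center; its origin is on its underside, directly below that point.
- pull_2: the same pull as point pull_2_center; its origin is on its underside, directly below that point.
- glue_mid (a point): white glue bottle standing on the stock sheet, 52 mm diameter, 150 high: a bystander. Point: half-way up on its axis.
- jar_mid (a point): glass screw jar with steel lid standing on the stock sheet, 58 mm diameter, 62 high: a bystander. Point: half-way up on its axis.
- offcut_mid (a point): square wooden offcut standing on end on the stock sheet, 45 x 45 mm, 105 high: a bystander. Point: its centre; z up, x and y along the sides.
- sander_mid (a point): cork sanding block lying on the stock sheet, 75 (x) x 40 (y) x 30 mm high: a bystander. Point: its centre; z up.

How it is judged (in metres and radians):
At the end, for the whole second after the job is handed in: The tray holds exactly one of each kind, one per compartment, upright (0.12 rad) on its floor (height within 4 mm of resting); every fitting outside the tray is within 30 mm of its start and standing (within 0.4 rad); all at rest (below 0.02 m/s) ((((horizontal distance between bracket_1_center and tray_floor below 0.12 m and height (world z) of bracket_1_center between 0.024 and 0.032 m and angle between bracket_1_center's own z axis and vertical below 0.12 rad) and not (horizontal distance between bracket_2_center and tray_floor below 0.12 m)) or ((horizontal distance between bracket_2_center and tray_floor below 0.12 m and height (world z) of bracket_2_center between 0.024 and 0.032 m and angle between bracket_2_center's own z axis and vertical below 0.12 rad) and not (horizontal distance between bracket_1_center and tray_floor below 0.12 m))) and (((horizontal distance between foot_1_center and tray_floor below 0.12 m and height (world z) of foot_1_center between 0.027 and 0.035 m and angle between foot_1_center's own z axis and vertical below 0.12 rad) and not (horizontal distance between foot_2_center and tray_floor below 0.12 m)) or ((horizontal distance between foot_2_center and tray_floor below 0.12 m and height (world z) of foot_2_center between 0.027 and 0.035 m and angle between foot_2_center's own z axis and vertical below 0.12 rad) and not (horizontal distance between foot_1_center and tray_floor below 0.12 m))) and (((horizontal distance between cap_1_center and tray_floor below 0.12 m and height (world z) of cap_1_center between 0.019 and 0.027 m and angle between cap_1_center's own z axis and vertical below 0.12 rad) and not (horizontal distance between cap_2_center and tray_floor below 0.12 m)) or ((horizontal distance between cap_2_center and tray_floor below 0.12 m and height (world z) of cap_2_center between 0.019 and 0.027 m and angle between cap_2_center's own z axis and vertical below 0.12 rad) and not (horizontal distance between cap_1_center and tray_floor below 0.12 m))) and (((horizontal distance between pull_1_center and tray_floor below 0.12 m and height (world z) of pull_1_center between 0.019 and 0.027 m and angle between pull_1_center's own z axis and vertical below 0.12 rad) and not (horizontal distance between pull_2_center and tray_floor below 0.12 m)) or ((horizontal distance between pull_2_center and tray_floor below 0.12 m and height (world z) of pull_2_center between 0.019 and 0.027 m and angle between pull_2_center's own z axis and vertical below 0.12 rad) and not (horizontal distance between pull_1_center and tray_floor below 0.12 m))) and ((horizontal distance between bracket_1_center and tray_floor below 0.12 m and x of bracket_1_center in the frame of tray_floor below 0 m and y of bracket_1_center in the frame of tray_floor below 0 m) or (horizontal distance between bracket_2_center and tray_floor below 0.12 m and x of bracket_2_center in the frame of tray_floor below 0 m and y of bracket_2_center in the frame of tray_floor below 0 m) or (horizontal distance between foot_1_center and tray_floor below 0.12 m and x of foot_1_center in the frame of tray_floor below 0 m and y of foot_1_center in the frame of tray_floor below 0 m) or (horizontal distance between foot_2_center and tray_floor below 0.12 m and x of foot_2_center in the frame of tray_floor below 0 m and y of foot_2_center in the frame of tray_floor below 0 m) or (horizontal distance between cap_1_center and tray_floor below 0.12 m and x of cap_1_center in the frame of tray_floor below 0 m and y of cap_1_center in the frame of tray_floor below 0 m) or (horizontal distance between cap_2_center and tray_floor below 0.12 m and x of cap_2_center in the frame of tray_floor below 0 m and y of cap_2_center in the frame of tray_floor below 0 m) or (horizontal distance between pull_1_center and tray_floor below 0.12 m and x of pull_1_center in the frame of tray_floor below 0 m and y of pull_1_center in the frame of tray_floor below 0 m) or (horizontal distance between pull_2_center and tray_floor below 0.12 m and x of pull_2_center in the frame of tray_floor below 0 m and y of pull_2_center in the frame of tray_floor below 0 m)) and ((horizontal distance between bracket_1_center and tray_floor below 0.12 m and x of bracket_1_center in the frame of tray_floor below 0 m and y of bracket_1_center in the frame of tray_floor above 0 m) or (horizontal distance between bracket_2_center and tray_floor below 0.12 m and x of bracket_2_center in the frame of tray_floor below 0 m and y of bracket_2_center in the frame of tray_floor above 0 m) or (horizontal distance between foot_1_center and tray_floor below 0.12 m and x of foot_1_center in the frame of tray_floor below 0 m and y of foot_1_center in the frame of tray_floor above 0 m) or (horizontal distance between foot_2_center and tray_floor below 0.12 m and x of foot_2_center in the frame of tray_floor below 0 m and y of foot_2_center in the frame of tray_floor above 0 m) or (horizontal distance between cap_1_center and tray_floor below 0.12 m and x of cap_1_center in the frame of tray_floor below 0 m and y of cap_1_center in the frame of tray_floor above 0 m) or (horizontal distance between cap_2_center and tray_floor below 0.12 m and x of cap_2_center in the frame of tray_floor below 0 m and y of cap_2_center in the frame of tray_floor above 0 m) or (horizontal distance between pull_1_center and tray_floor below 0.12 m and x of pull_1_center in the frame of tray_floor below 0 m and y of pull_1_center in the frame of tray_floor above 0 m) or (horizontal distance between pull_2_center and tray_floor below 0.12 m and x of pull_2_center in the frame of tray_floor below 0 m and y of pull_2_center in the frame of tray_floor above 0 m)) and ((horizontal distance between bracket_1_center and tray_floor below 0.12 m and x of bracket_1_center in the frame of tray_floor above 0 m and y of bracket_1_center in the frame of tray_floor below 0 m) or (horizontal distance between bracket_2_center and tray_floor below 0.12 m and x of bracket_2_center in the frame of tray_floor above 0 m and y of bracket_2_center in the frame of tray_floor below 0 m) or (horizontal distance between foot_1_center and tray_floor below 0.12 m and x of foot_1_center in the frame of tray_floor above 0 m and y of foot_1_center in the frame of tray_floor below 0 m) or (horizontal distance between foot_2_center and tray_floor below 0.12 m and x of foot_2_center in the frame of tray_floor above 0 m and y of foot_2_center in the frame of tray_floor below 0 m) or (horizontal distance between cap_1_center and tray_floor below 0.12 m and x of cap_1_center in the frame of tray_floor above 0 m and y of cap_1_center in the frame of tray_floor below 0 m) or (horizontal distance between cap_2_center and tray_floor below 0.12 m and x of cap_2_center in the frame of tray_floor above 0 m and y of cap_2_center in the frame of tray_floor below 0 m) or (horizontal distance between pull_1_center and tray_floor below 0.12 m and x of pull_1_center in the frame of tray_floor above 0 m and y of pull_1_center in the frame of tray_floor below 0 m) or (horizontal distance between pull_2_center and tray_floor below 0.12 m and x of pull_2_center in the frame of tray_floor above 0 m and y of pull_2_center in the frame of tray_floor below 0 m)) and ((horizontal distance between bracket_1_center and tray_floor below 0.12 m and x of bracket_1_center in the frame of tray_floor above 0 m and y of bracket_1_center in the frame of tray_floor above 0 m) or (horizontal distance between bracket_2_center and tray_floor below 0.12 m and x of bracket_2_center in the frame of tray_floor above 0 m and y of bracket_2_center in the frame of tray_floor above 0 m) or (horizontal distance between foot_1_center and tray_floor below 0.12 m and x of foot_1_center in the frame of tray_floor above 0 m and y of foot_1_center in the frame of tray_floor above 0 m) or (horizontal distance between foot_2_center and tray_floor below 0.12 m and x of foot_2_center in the frame of tray_floor above 0 m and y of foot_2_center in the frame of tray_floor above 0 m) or (horizontal distance between cap_1_center and tray_floor below 0.12 m and x of cap_1_center in the frame of tray_floor above 0 m and y of cap_1_center in the frame of tray_floor above 0 m) or (horizontal distance between cap_2_center and tray_floor below 0.12 m and x of cap_2_center in the frame of tray_floor above 0 m and y of cap_2_center in the frame of tray_floor above 0 m) or (horizontal distance between pull_1_center and tray_floor below 0.12 m and x of pull_1_center in the frame of tray_floor above 0 m and y of pull_1_center in the frame of tray_floor above 0 m) or (horizontal distance between pull_2_center and tray_floor below 0.12 m and x of pull_2_center in the frame of tray_floor above 0 m and y of pull_2_center in the frame of tray_floor above 0 m)) and (horizontal distance between bracket_1_center and tray_floor below 0.12 m or (distance of bracket_1_center from where it was at the start of the episode below 0.03 m and angle between bracket_1_center's own z axis and vertical below 0.4 rad)) and linear speed of each of bracket_1, bracket_2, foot_1, foot_2, cap_1, cap_2, pull_1, pull_2 below 0.02 m/s and (horizontal distance between bracket_2_center and tray_floor below 0.12 m or (distance of bracket_2_center from where it was at the start of the episode below 0.03 m and angle between bracket_2_center's own z axis and vertical below 0.4 rad)) and (horizontal distance between foot_1_center and tray_floor below 0.12 m or (distance of foot_1_center from where it was at the start of the episode below 0.03 m and angle between foot_1_center's own z axis and vertical below 0.4 rad)) and (horizontal distance between foot_2_center and tray_floor below 0.12 m or (distance of foot_2_center from where it was at the start of the episode below 0.03 m and angle between foot_2_center's own z axis and vertical below 0.4 rad)) and (horizontal distance between cap_1_center and tray_floor below 0.12 m or (distance of cap_1_center from where it was at the start of the episode below 0.03 m and angle between cap_1_center's own z axis and vertical below 0.4 rad)) and (horizontal distance between cap_2_center and tray_floor below 0.12 m or (distance of cap_2_center from where it was at the start of the episode below 0.03 m and angle between cap_2_center's own z axis and vertical below 0.4 rad)) and (horizontal distance between pull_1_center and tray_floor below 0.12 m or (distance of pull_1_center from where it was at the start of the episode below 0.03 m and angle between pull_1_center's own z axis and vertical below 0.4 rad)) and (horizontal distance between pull_2_center and tray_floor below 0.12 m or (distance of pull_2_center from where it was at the start of the episode below 0.03 m and angle between pull_2_center's own z axis and vertical below 0.4 rad))); the robot touches nothing.
It fails at once if the glue bottle is shoved more than 30 mm or knocked over (distance of glue_mid from where it was at the start of the episode above 0.03 m or angle between glue_mid's own z axis and vertical above 0.4 rad).
It fails at once if the jar is shoved more than 30 mm or knocked over (distance of jar_mid from where it was at the start of the episode above 0.03 m or angle between jar_mid's own z axis and vertical above 0.4 rad).
It fails at once if the standing offcut is shoved more than 30 mm or knocked over (distance of offcut_mid from where it was at the start of the episode above 0.03 m or angle between offcut_mid's own z axis and vertical above 0.4 rad).
It fails at once if the sanding block is shoved more than 30 mm or knocked over (distance of sander_mid from where it was at the start of the episode above 0.03 m or angle between sander_mid's own z axis and vertical above 0.4 rad).
It fails at once if a fitting is let fall (out of the fingers and moving faster than 0.7 m/s, a drop of 25 mm or more) ((linear speed of bracket_1 above 0.7 m/s and contact force between the fingers and bracket_1 below 0.05 N) or (linear speed of bracket_2 above 0.7 m/s and contact force between the fingers and bracket_2 below 0.05 N) or (linear speed of foot_1 above 0.7 m/s and contact force between the fingers and foot_1 below 0.05 N) or (linear speed of foot_2 above 0.7 m/s and contact force between the fingers and foot_2 below 0.05 N) or (linear speed of cap_1 above 0.7 m/s and contact force between the fingers and cap_1 below 0.05 N) or (linear speed of cap_2 above 0.7 m/s and contact force between the fingers and cap_2 below 0.05 N) or (linear speed of pull_1 above 0.7 m/s and contact force between the fingers and pull_1 below 0.05 N) or (linear speed of pull_2 above 0.7 m/s and contact force between the fingers and pull_2 below 0.05 N)).
It also fails if it takes over 70 s, if anything falls off the work surface, if the arm or the gripper's body presses on something with over 40 N, if the wrist force passes 120 N, or if a joint passes its speed limit or range.

## Working session

There is one attempt and no reset: what is moved stays moved. The work goes in short steps, Python scripts to look and compute and a tool call to move; the robot and the scene stay as the last step left them, time stands still between calls to the robot, and variables do not carry over. Pictures are saved under pics/ and viewed, at most 10 in all, crops included, and the job is handed in when it is done.

Besides the shell and the picture viewer there is one more tool, called after "Request:" in YAML: its name, and indented under it one key for each argument. move_arm: Moves the arm, as the interface text tells. Its arguments: {"type":"object","properties":{"jaw":{"type":"array","items":{"type":"number"}},"dp":{"type":"array","items":{"type":"array","items":{"type":"number"}}},"turn":{"type":"array","items":{"type":"array","items":{"type":"number"}}},"force":{"type":"number"}},"required":["jaw","dp","turn"]}

```bash
ls; mkdir -p pics
python3 - <<'E'
from rig import observe, cams
import cv2,numpy as np
s=observe();print(s['time_s'],s['position'],s['tool_rot'],s['grip_width'])
for n in('top','scene'):
    im,d=cams.get_image(n);cv2.imwrite(f'pics/{n}0.png',im[:,:,::-1]);np.savez(f'{n}0.npz',im=im,d=d)
    c=cams.calibration(n);print(n,c)
print(cams.calibration('wrist'))
E
```

```text
pics
0.0 [ 0.23460768 -0.49710972  0.23068312] [[ 9.04393234e-01  4.26699838e-01 -3.56483211e-04]
 [ 4.26699863e-01 -9.04392020e-01  1.51704552e-03]
 [ 3.24922504e-04 -1.52411704e-03 -9.99998786e-01]] 0.08559498801271655
top {'vertical_fov': 56.533913775416224, 'cx': 318.17932235162544, 'cy': 242.225461411798, 'k1': -0.02546890830988015, 'view': array([[-0.02249841, -0.99972069, -0.00723664, -0.02203913],
       [ 0.99912424, -0.02273923,  0.03512378, -0.52307001],
       [-0.03527853, -0.00644008,  0.99935677, -0.99236901],
       [ 0.        ,  0.        ,  0.        ,  1.        ]])}
scene {'vertical_fov': 51.64915726140663, 'cx': 323.62874381881267, 'cy': 238.96609161266923, 'k1': -0.011994099874301056, 'view': array([[ 8.28822896e-01,  5.59510624e-01,  6.84173813e-04,
        -4.10471774e-01],
       [-3.55926891e-01,  5.26302830e-01,  7.72218479e-01,
         1.24407870e-01],
       [ 4.31704361e-01, -6.40275872e-01,  6.35356713e-01,
        -1.35956627e+00],
       [ 0.00000000e+00,  0.00000000e+00,  0.00000000e+00,
         1.00000000e+00]])}
{'vertical_fov': 71.52886874753202, 'cx': 316.85465622722955, 'cy': 236.34169119695858, 'k1': -0.012347436676080514, 'tool_from_camera': array([[ 2.08653518e-04,  9.61964264e-01,  2.73175238e-01,
         6.85998243e-02],
       [ 9.99998908e-01,  1.98892468e-04, -1.46419104e-03,
         1.30144490e-04],
       [-1.46283195e-03,  2.73175246e-01, -9.61963173e-01,
        -1.42194862e-01],
       [ 0.00000000e+00,  0.00000000e+00,  0.00000000e+00,
         1.00000000e+00]])}
```

View pics/top0.png

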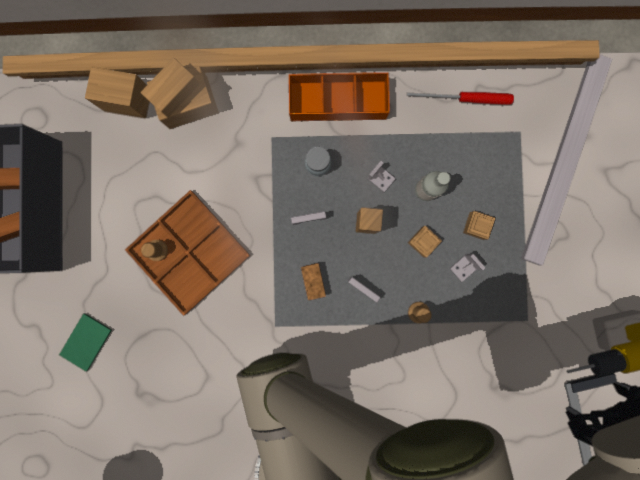

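View pics/scene0.png

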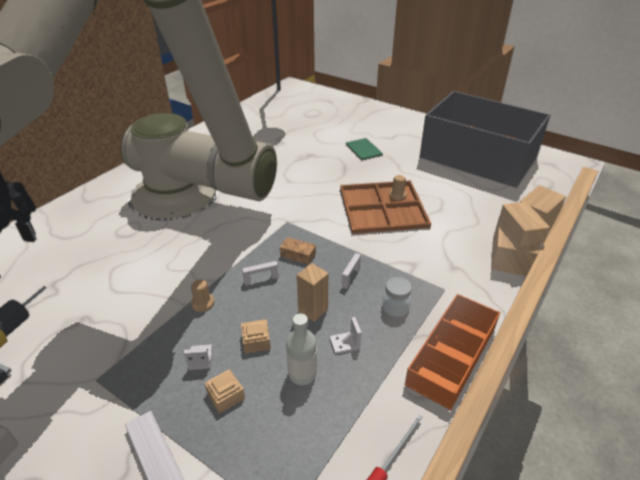

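```bash
cat > h.py <<'E'
import numpy as np,cv2
from rig import observe,cams
def K(c):
    f=240/np.tan(np.radians(c['vertical_fov']/2));return np.array([[f,0,c['cx']],[0,f,c['cy']],[0,0,1.]])
def inv(n,st=None):
    c=cams.calibration(n)
    if 'view' in c: return c,np.linalg.inv(c['view'])
    T=np.eye(4);T[:3,:3]=st['tool_rot'];T[:3,3]=st['position'];return c,T@c['tool_from_camera']
def ray(n,px,st=None):
    c,M=inv(n,st);px=np.asarray(px,float).reshape(-1,1,2)
    s=cv2.undistortPoints(px,K(c),np.array([c['k1'],0,0,0]))[:,0]
    d=np.c_[s[:,0],-s[:,1],-np.ones(len(s))]
    return M[:3,3],d@M[:3,:3].T
def atz(n,px,z,st=None):
    o,d=ray(n,px,st);return (o+d*((z-o[2])/d[:,2])[:,None])[:,:2]
def cloud(n,D,mask,st=None):
    v,u=np.nonzero(mask&(D>0));o,d=ray(n,np.c_[u,v],st);return o+d*D[v,u][:,None]
E
python3 - <<'E'
from h import *
for q in ['tray_floor','bracket_1','foot_1','cap_1','pull_1','glue_mid','jar_mid','offcut_mid','sander_mid']:
    if q=='tray_floor':
        for r in cams.mark_of('top',q)[:2]:
            px=np.array(r['location'])*[640,480];print(q,r['p'],px.round(),atz('top',px,.003).round(3))
        continue
    for r in cams.outline_of('top',q)[:4]:
        b=np.array(r['box'])*[640,480,640,480];print(q,round(r['p'],2),b.round(),atz('top',b[:2],.03).round(3))
E
```

```text
tray_floor 0.88 [189. 250.] [[0.512 0.258]]
tray_floor 0.66 [465. 267.] [[ 0.46  -0.364]]
bracket_1 0.93 [468. 269.  30.  25.] [[ 0.457 -0.362]]
bracket_1 0.66 [383. 176.  25.  28.] [[ 0.664 -0.181]]
foot_1 0.82 [155. 251.  27.  16.] [[0.51  0.327]]
foot_1 0.8 [420. 312.  22.  29.] [[ 0.363 -0.254]]
cap_1 0.78 [425. 243.  28.  31.] [[ 0.516 -0.268]]
cap_1 0.72 [420. 315.  20.  19.] [[ 0.358 -0.253]]
cap_1 0.6 [482. 227.  33.  31.] [[ 0.547 -0.395]]
cap_1 0.24 [400. 229. 255. 195.] [[ 0.546 -0.214]]
pull_1 0.78 [364. 291.  36.  28.] [[ 0.412 -0.132]]
pull_1 0.55 [466. 266.  33.  28.] [[ 0.462 -0.357]]
pull_1 0.49 [307. 217.  37.   8.] [[ 0.577 -0.011]]
glue_mid 0.68 [313. 284.  19.  39.] [[ 0.431 -0.021]]
glue_mid 0.61 [366. 291.  33.  24.] [[ 0.412 -0.136]]
glue_mid 0.6 [433. 185.  35.  29.] [[ 0.642 -0.289]]
glue_mid 0.36 [308. 219.  33.  12.] [[ 0.573 -0.013]]
jar_mid 0.83 [318. 160.  27.  28.] [[ 0.703 -0.038]]
jar_mid 0.43 [421. 311.  24.  28.] [[ 0.365 -0.254]]
offcut_mid 0.89 [368. 220.  30.  30.] [[ 0.567 -0.145]]
offcut_mid 0.34 [481. 228.  36.  26.] [[ 0.545 -0.393]]
sander_mid 0.67 [316. 283.  20.  41.] [[ 0.432 -0.027]]
```

The top view shows the tray at (189,250), already holding a foot at (152,250), so bracket, cap and pull are missing. Stock candidates: brackets (467,267) and (382,177), caps (425,241) and (480,225), pulls (364,289) and (309,217). The glue bottle is at (435,185) and the offcut at (370,220).

Run:
```python
from h import *
z=np.load('top0.npz');D=z['d'];im=z['im']
U,V=np.meshgrid(np.arange(640),np.arange(480))
def near(u,v,r): return (abs(U-u)<r)&(abs(V-v)<r)
def rect(P):
    (c,wh,a)=cv2.minAreaRect((P[:,:2]*1000).astype(np.float32));return np.round(c,1),np.round(wh,1),round(a,1)
for nm,u,v,r,lo,hi in [('cap a',425,241,19,.02,.06),('cap b',480,225,19,.02,.06),('pull c',309,217,22,.025,.06),('pull d',365,289,20,.025,.06),('brk e',467,267,19,.025,.07),('brk e all',467,267,19,.007,.07),('brk f',382,177,17,.025,.07),('brk f all',382,177,17,.007,.07)]:
    P=cloud('top',D,near(u,v,r));z_=P[:,2];k=(z_>lo)&(z_<hi);print(nm,k.sum(),rect(P[k]),'zmed',np.percentile(z_,[5,50,95]).round(3))
    if 'brk' in nm and 'all' not in nm: print('  upright mean',P[k].mean(0).round(4))
P=cloud('top',D,near(189,253,70));k=(P[:,2]>.008)&(P[:,2]<.03)
hsv=cv2.cvtColor(im,cv2.COLOR_RGB2HSV);m=near(189,253,66)&(D>0)
col=(hsv[...,1]>90)[m]; k=k&True
P2=cloud('top',D,near(189,253,66)&(hsv[...,1]>90));print('tray',rect(P2),np.percentile(P2[:,2],[5,50,95]).round(4));
for b in (5,): 
    P3=P2[(P2[:,2]>.008)&(P2[:,2]<.025)];print('rim',len(P3),rect(P3))
P=cloud('top',D,near(400,310,8));print('sheet',P[:,2].mean())
```

```text
cap a 535 (array([ 518.2, -269.7]), array([50. , 50.9]), 46.5) zmed [0.001 0.005 0.044]
cap b 575 (array([ 551. , -391.3]), array([52.2, 50.8]), 70.0) zmed [0.001 0.006 0.044]
pull c 239 (array([575.9, -13.9]), array([14.3, 75.6]), 8.9) zmed [0.    0.004 0.043]
pull d 228 (array([ 416.4, -131.5]), array([76.1, 13.8]), 53.0) zmed [0.    0.004 0.044]
brk e 149 (array([ 467.6, -369.1]), array([39.7, 20.2]), 39.5) zmed [0.001 0.005 0.051]
  upright mean [ 0.4706 -0.3715  0.0447]
brk e all 527 (array([ 459.3, -360.3]), array([78.6, 68.4]), 1.0) zmed [0.001 0.005 0.051]
brk f 97 (array([ 673.4, -168. ]), array([20.3, 41. ]), 48.8) zmed [0.001 0.005 0.052]
  upright mean [ 0.6748 -0.1634  0.0476]
brk f all 434 (array([ 665.8, -180.8]), array([68.4, 72.2]), 4.5) zmed [0.001 0.005 0.052]
tray (array([507.7, 262.5]), array([205.3, 200.9]), 40.8) [0.0001 0.0037 0.0171]
rim 1755 (array([506.6, 261.6]), array([201.4, 200.8]), 41.2)
sheet 0.0033791175594160986
```

```bash
cat >> h.py <<'E'
def plan(x,y,z,phi):
    "tool-frame shift (cm) and turn about tool z (rad) to a target, closing axis at phi deg"
    s=observe();R=np.array(s['tool_rot']);p=np.array(s['position'])
    d=(R.T@(np.array([x,y,z])-p)*100)
    ph=np.degrees(np.arctan2(R[1,1],R[0,1]));t=(phi-ph+90)%180-90
    a=np.radians(-t);Rt=np.array([[np.cos(a),-np.sin(a),0],[np.sin(a),np.cos(a),0],[0,0,1]])
    print('t',round(s['time_s'],2),'pos',p.round(4),'phi',ph.round(1),'w',round(s['grip_width'],4),'tilt',R[:2,2].round(4),'F',np.round(s['ft_force'],1),'q1,q6',np.round([s['q'][0],s['q'][5]],0))
    print('dp if moved first',d.round(2),'| dp if turned first',(Rt.T@d).round(2),'| wz',round(a,3))
E
python3 - <<'E'
from h import *
z=np.load('top0.npz');D=z['d']
U,V=np.meshgrid(np.arange(640),np.arange(480))
P=cloud('top',D,(abs(U-467)<20)&(abs(V-267)<20))
for lo in(.044,.047,.049):
    k=(P[:,2]>lo);print(k.sum(),cv2.minAreaRect((P[k,:2]*1000).astype(np.float32)),P[k].mean(0).round(4))
plan(.469,-.371,.15,-50.5)
E
```

```text
87 ((471.1965026855469, -373.81634521484375), (39.20627975463867, 8.230629920959473), 39.478179931640625) [ 0.4712 -0.3733  0.0525]
80 ((471.0599670410156, -373.9288024902344), (38.85248947143555, 8.230629920959473), 39.478179931640625) [ 0.4706 -0.374   0.053 ]
78 ((471.0937805175781, -373.9698486328125), (38.85248947143555, 8.124281883239746), 39.478179931640625) [ 0.4707 -0.374   0.0532]
t 0.55 pos [ 0.2347 -0.4974  0.2313] phi -64.7 w 0.0853 tilt [-0.  0.] F [-0.1  0.1 -0.8] q1,q6 [-77. -12.]
dp if moved first [26.59 -1.43  8.13] | dp if turned first [26.12  5.15  8.13] | wz -0.249
```

Request:
move_arm:
  jaw: [5,5,5,5,5,5,5,5,5,5,5,5]
  dp:
    - [0,0,0]
    - [0,0,0]
    - [0,0,0]
    - [2.9,0.61,0.67]
    - [2.9,0.61,0.67]
    - [2.9,0.61,0.67]
    - [2.9,0.61,0.67]
    - [2.9,0.61,0.67]
    - [2.9,0.61,0.67]
    - [2.9,0.61,0.67]
    - [2.9,0.61,0.67]
    - [2.9,0.61,0.67]
  turn:
    - [0,0,-0.083]
    - [0,0,-0.083]
    - [0,0,-0.083]
    - [0,0,0]
    - [0,0,0]
    - [0,0,0]
    - [0,0,0]
    - [0,0,0]
    - [0,0,0]
    - [0,0,0]
    - [0,0,0]
    - [0,0,0]

```text
time_s: 1.55
position: [0.4722, -0.3728, 0.1708]
tool_rot: [[0.771, 0.636, 0.0], [0.636, -0.771, -0.0], [-0.0, 0.0, -1.0]]
ft_force: [0.6, -0.3, -0.2]
grip_width: 0.0501
gripper_force: 0.0
```

Run:
```python
from h import *
plan(.4711,-.3739,.022,-50.5)
st=observe();im,D=cams.get_image('wrist');cv2.imwrite('pics/w1.png',im[:,:,::-1]);st2=observe()
P=cloud('wrist',D,np.ones_like(D,bool),st)
k=(P[:,2]>.044)&(P[:,2]<.06)&(np.hypot(P[:,0]-.471,P[:,1]+.374)<.04)
print(k.sum(),cv2.minAreaRect((P[k,:2]*1000).astype(np.float32)),P[k].mean(0).round(4),np.array(st['position']).round(4),np.array(st2['position']).round(4))
```

```text
t 1.55 pos [ 0.4722 -0.3728  0.1708] phi -50.5 w 0.0501 tilt [ 0.0001 -0.0001] F [ 0.6 -0.3 -0.2] q1,q6 [-50.   1.]
dp if moved first [-1.500e-01  1.000e-02  1.488e+01] | dp if turned first [-1.500e-01  1.000e-02  1.488e+01] | wz 0.0
485 ((470.52392578125, -374.23187255859375), (39.66282653808594, 7.469117164611816), 39.587032318115234) [ 0.4714 -0.3736  0.0524] [ 0.4722 -0.3728  0.1708] [ 0.4755 -0.3698  0.1692]
```

View pics/w1.png

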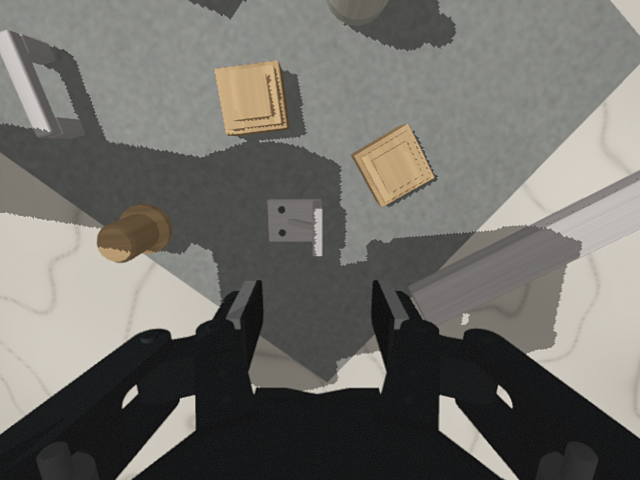

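The wrist view shows bracket e at (298,220), with its upright edge at (318,230) between the open fingers. It agrees with the top view to about 1 mm. Descending part way, then checking the settled pose.

Request:
move_arm:
  jaw: [5,5,5,5,5,5]
  dp:
    - [0,0,2.5]
    - [0,0,2.5]
    - [0,0,2.5]
    - [0,0,2]
    - [0,0,0]
    - [0,0,0]
  turn:
    - [0,0,0]
    - [0,0,0]
    - [0,0,0]
    - [0,0,0]
    - [0,0,0]
    - [0,0,0]

```text
time_s: 2.1
position: [0.4708, -0.3736, 0.0758]
tool_rot: [[0.771, 0.636, -0.001], [0.636, -0.771, 0.001], [0.0, -0.001, -1.0]]
ft_force: [0.5, -0.8, 0.5]
grip_width: 0.0498
gripper_force: 0.0
```

```bash
python3 -c "
from h import *
plan(.4708,-.374,.022,-50.5)"
```

```text
t 2.1 pos [ 0.4708 -0.3736  0.0758] phi -50.5 w 0.0498 tilt [-0.0009  0.0011] F [ 0.5 -0.8  0.5] q1,q6 [-50.   1.]
dp if moved first [-0.03  0.04  5.38] | dp if turned first [-0.03  0.04  5.38] | wz 0.0
```

Request:
move_arm:
  jaw: [4,4,4,4,0,0,0,0,0,0,0,0]
  dp:
    - [0,0,2]
    - [0,0,2]
    - [0,0,1.4]
    - [0,0,0]
    - [0,0,0]
    - [0,0,0]
    - [0,0,0]
    - [0,0,0]
    - [0,0,0]
    - [0,0,0]
    - [0,0,0]
    - [0,0,0]
  turn:
    - [0,0,0]
    - [0,0,0]
    - [0,0,0]
    - [0,0,0]
    - [0,0,0]
    - [0,0,0]
    - [0,0,0]
    - [0,0,0]
    - [0,0,0]
    - [0,0,0]
    - [0,0,0]
    - [0,0,0]
  force: 40

```text
time_s: 3.1
position: [0.4716, -0.3744, 0.0239]
tool_rot: [[0.771, 0.636, 0.002], [0.636, -0.771, -0.003], [0.0, 0.003, -1.0]]
ft_force: [-0.1, -0.3, 6.8]
grip_width: 0.0076
gripper_force: 40.5
```

Request:
move_arm:
  jaw: [0,0,0,0,0,0,0,0,0,0,0,0]
  dp:
    - [0,0,-0.5]
    - [0,0,-1]
    - [0,0,-2]
    - [0,0,-2]
    - [0,0,-2]
    - [0,0,-2]
    - [0,0,-2]
    - [0,0,-2]
    - [0,0,-2]
    - [0,0,-1.5]
    - [0,0,0]
    - [0,0,0]
  turn:
    - [0,0,0]
    - [0,0,0]
    - [0,0,0]
    - [0,0,-0.1]
    - [0,0,-0.1]
    - [0,0,-0.1]
    - [0,0,-0.1]
    - [0,0,-0.1]
    - [0,0,-0.1]
    - [0,0,-0.1]
    - [0,0,-0.1]
    - [0,0,-0.015]

```text
time_s: 4.1
position: [0.471, -0.3737, 0.1939]
tool_rot: [[0.062, 0.998, 0.002], [0.998, -0.062, -0.002], [-0.002, 0.002, -1.0]]
ft_force: [-0.1, 0.1, -1.2]
grip_width: 0.0076
gripper_force: 39.3
```

```bash
python3 -c "
from h import *
plan(.459,.2645,.194,-3.8)"
```

```text
t 4.1 pos [ 0.471  -0.3737  0.1939] phi -3.6 w 0.0076 tilt [ 0.0017 -0.002 ] F [-0.1  0.1 -1.2] q1,q6 [-50. -46.]
dp if moved first [63.62 -5.16 -0.14] | dp if turned first [63.6  -5.43 -0.14] | wz 0.004
```

Request:
move_arm:
  jaw: [0,0,0,0,0,0,0,0,0,0,0,0]
  dp:
    - [1.5,-0.12,0]
    - [2.7,-0.22,0]
    - [2.7,-0.22,0]
    - [2.7,-0.22,0]
    - [2.7,-0.22,0]
    - [2.7,-0.22,0]
    - [2.7,-0.22,0]
    - [2.7,-0.22,0]
    - [2.7,-0.22,0]
    - [2.7,-0.22,0]
    - [2.7,-0.22,0]
    - [2.7,-0.22,0]
  turn:
    - [0,0,0]
    - [0,0,0]
    - [0,0,0]
    - [0,0,0]
    - [0,0,0]
    - [0,0,0]
    - [0,0,0]
    - [0,0,0]
    - [0,0,0]
    - [0,0,0]
    - [0,0,0]
    - [0,0,0]

```text
time_s: 5.1
position: [0.4656, -0.0592, 0.1921]
tool_rot: [[0.069, 0.998, -0.001], [0.998, -0.069, 0.0], [0.0, -0.001, -1.0]]
ft_force: [-0.5, 0.3, -1.7]
grip_width: 0.0076
gripper_force: 39.3
```

Request:
move_arm:
  jaw: [0,0,0,0,0,0,0,0,0,0,0,0]
  dp:
    - [2.9,-0.25,0]
    - [2.9,-0.25,0]
    - [2.9,-0.25,0]
    - [2.9,-0.25,0]
    - [2.9,-0.25,0]
    - [2.9,-0.25,0]
    - [2.9,-0.25,0]
    - [2.9,-0.25,0]
    - [2.9,-0.25,0]
    - [2.9,-0.25,0]
    - [2,-0.18,0]
    - [1,-0.1,0]
  turn:
    - [0,0,0]
    - [0,0,0]
    - [0,0,0]
    - [0,0,0]
    - [0,0,0]
    - [0,0,0]
    - [0,0,0]
    - [0,0,0]
    - [0,0,0]
    - [0,0,0]
    - [0,0,0]
    - [0,0,0]

```text
time_s: 6.1
position: [0.4588, 0.2625, 0.1919]
tool_rot: [[0.066, 0.998, -0.001], [0.998, -0.066, 0.0], [0.0, -0.001, -1.0]]
ft_force: [-1.0, 0.4, -0.8]
grip_width: 0.0077
gripper_force: 39.3
```

Request:
move_arm:
  jaw: [0,0,0,0]
  dp:
    - [0,0,2]
    - [0,0,2]
    - [0,0,0]
    - [0,0,0]
  turn:
    - [0,0,0]
    - [0,0,0]
    - [0,0,0]
    - [0,0,0]

```text
time_s: 6.43
position: [0.4592, 0.2599, 0.1518]
tool_rot: [[0.068, 0.998, -0.002], [0.998, -0.068, -0.001], [-0.001, -0.002, -1.0]]
ft_force: [-0.1, 0.0, -0.4]
grip_width: 0.0071
gripper_force: 39.3
```

Run:
```python
from h import *
plan(.459,.2645,.024,-3.8)
st=observe();im,D=cams.get_image('wrist');cv2.imwrite('pics/w2.png',im[:,:,::-1])
```

```text
t 6.43 pos [0.4592 0.2599 0.1518] phi -3.9 w 0.0071 tilt [-0.002  -0.0008] F [-0.1  0.  -0.4] q1,q6 [17. 21.]
dp if moved first [ 0.47 -0.03 12.78] | dp if turned first [ 0.47 -0.03 12.78] | wz -0.001
```

View pics/w2.png

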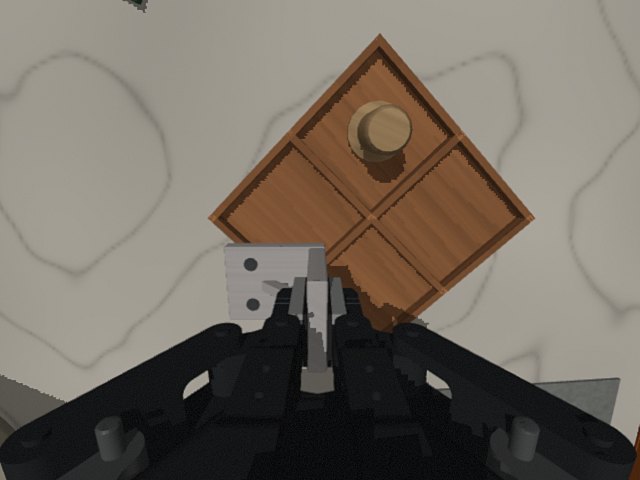

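The bracket is held square at about (275,290), and the tray's divider cross shows at (372,215). Checking that cross against the tray estimate.

Run:
```python
from h import *
st=observe()
print(atz('wrist',[[372,215],[380,35],[210,217],[533,217]],.015,st).round(4))
```

```text
[[0.5073 0.2649]
 [0.5165 0.4022]
 [0.3682 0.2725]
 [0.6464 0.2538]]
```

Request:
move_arm:
  jaw: [0,0,0,0,0,0,0,0,0,0]
  dp:
    - [0.5,0,2]
    - [0,0,2.5]
    - [0,0,2.5]
    - [0,0,2]
    - [0,0,1.5]
    - [0,0,0.8]
    - [0,0,0.7]
    - [0,0,0.4]
    - [0,0,0.2]
    - [0,0,0]
  turn:
    - [0,0,0]
    - [0,0,0]
    - [0,0,0]
    - [0,0,0]
    - [0,0,0]
    - [0,0,0]
    - [0,0,0]
    - [0,0,0]
    - [0,0,0]
    - [0,0,0]

```text
time_s: 7.32
position: [0.4602, 0.2655, 0.0265]
tool_rot: [[0.066, 0.998, 0.001], [0.998, -0.066, 0.0], [0.0, 0.001, -1.0]]
ft_force: [-0.1, 0.3, -0.5]
grip_width: 0.0076
gripper_force: 39.3
```

Request:
move_arm:
  jaw: [0,0,0,0]
  dp:
    - [0,0,0.1]
    - [0,0,0.1]
    - [0,0,0]
    - [0,0,0]
  turn:
    - [0,0,0]
    - [0,0,0]
    - [0,0,0]
    - [0,0,0]

```text
time_s: 7.65
position: [0.4599, 0.2655, 0.0242]
tool_rot: [[0.066, 0.998, 0.0], [0.998, -0.066, 0.0], [0.0, 0.0, -1.0]]
ft_force: [0.4, -0.4, -1.6]
grip_width: 0.0074
gripper_force: 39.3
```

Within about 0.5 mm of the floor; releasing.

Request:
move_arm:
  jaw: [1.2,1.8,2.6,3.2,3.2,3.2,3.2,3.2,3.2,3.2,3.2,3.2]
  dp:
    - [0,0,0.05]
    - [0,0,0]
    - [0,0,0]
    - [0,0,0]
    - [0,0,0]
    - [0,0,-1]
    - [0,0,-2]
    - [0,0,-2.5]
    - [0,0,-2.5]
    - [0,0,-3]
    - [0,0,-3]
    - [0,0,-3]
  turn:
    - [0,0,0]
    - [0,0,0]
    - [0,0,0]
    - [0,0,0]
    - [0,0,0]
    - [0,0,0]
    - [0,0,0]
    - [0,0,0]
    - [0,0,0]
    - [0,0,0]
    - [0,0,0]
    - [0,0,0]

```text
time_s: 8.65
position: [0.4595, 0.2654, 0.1959]
tool_rot: [[0.066, 0.998, 0.001], [0.998, -0.066, 0.0], [0.0, 0.001, -1.0]]
ft_force: [0.7, 0.7, 0.0]
grip_width: 0.0319
gripper_force: 0.0
```

Run:
```python
from h import *
plan(.5759,-.0139,.17,8.9)
```

```text
t 8.65 pos [0.4595 0.2654 0.1959] phi -3.8 w 0.0319 tilt [0.0005 0.0002] F [0.7 0.7 0. ] q1,q6 [17. 21.]
dp if moved first [-27.1   13.46   2.59] | dp if turned first [-29.39   7.18   2.59] | wz -0.221
```

Request:
move_arm:
  jaw: [4,4,4,4,4,4,4,4,4,4,4,4]
  dp:
    - [0,0,0]
    - [0,0,0]
    - [-2.94,0.72,0.25]
    - [-2.94,0.72,0.25]
    - [-2.94,0.72,0.25]
    - [-2.94,0.72,0.25]
    - [-2.94,0.72,0.25]
    - [-2.94,0.72,0.25]
    - [-2.94,0.72,0.25]
    - [-2.94,0.72,0.25]
    - [-2.94,0.72,0.25]
    - [-2.94,0.72,0.25]
  turn:
    - [0,0,-0.11]
    - [0,0,-0.11]
    - [0,0,0]
    - [0,0,0]
    - [0,0,0]
    - [0,0,0]
    - [0,0,0]
    - [0,0,0]
    - [0,0,0]
    - [0,0,0]
    - [0,0,0]
    - [0,0,0]

```text
time_s: 9.65
position: [0.5763, -0.0155, 0.1693]
tool_rot: [[-0.153, 0.988, 0.001], [0.988, 0.153, -0.0], [-0.0, 0.001, -1.0]]
ft_force: [0.4, 1.0, 0.8]
grip_width: 0.0401
gripper_force: 0.0
```

Request:
move_arm:
  jaw: [4,4,4,4]
  dp:
    - [0,0,0]
    - [0,0,0]
    - [0,0,0]
    - [0,0,0]
  turn:
    - [0,0,0]
    - [0,0,0]
    - [0,0,0]
    - [0,0,0]

```text
time_s: 9.98
position: [0.5757, -0.0129, 0.169]
tool_rot: [[-0.154, 0.988, 0.0], [0.988, 0.154, 0.0], [0.0, 0.0, -1.0]]
ft_force: [0.1, 0.2, -0.2]
grip_width: 0.0404
gripper_force: 0.0
```

Run:
```python
from h import *
st=observe();im,D=cams.get_image('wrist');cv2.imwrite('pics/w3.png',im[:,:,::-1])
P=cloud('wrist',D,np.ones_like(D,bool),st)
k=(P[:,2]>.037)&(P[:,2]<.05)&(np.hypot(P[:,0]-.576,P[:,1]+.014)<.05)
print(k.sum(),cv2.minAreaRect((P[k,:2]*1000).astype(np.float32)),P[k].mean(0).round(4))
c=P[k].mean(0);plan(c[0],c[1],.02,8.9)
z=np.load('top0.npz');P=cloud('top',z['d'],np.ones_like(D,bool))
k=(P[:,2]>.037)&(P[:,2]<.05)&(np.hypot(P[:,0]-.576,P[:,1]+.014)<.05)
print(cv2.minAreaRect((P[k,:2]*1000).astype(np.float32)))
```

```text
1466 ((575.4058837890625, -12.61611557006836), (13.501944541931152, 75.7403335571289), 8.527923583984375) [ 0.5749 -0.0109  0.0425]
t 10.03 pos [ 0.5757 -0.0129  0.169 ] phi 8.9 w 0.0402 tilt [0.0003 0.0001] F [0.7 0.5 0. ] q1,q6 [-13. -22.]
dp if moved first [ 0.21 -0.05 14.9 ] | dp if turned first [ 0.21 -0.05 14.9 ] | wz 0.0
((575.9074096679688, -13.870960235595703), (14.30385684967041, 75.57096099853516), 8.88785171508789)
```

Request:
move_arm:
  jaw: [4,4,4,4,4,4,4,4,4,4]
  dp:
    - [0,0,2.5]
    - [0,0,2.5]
    - [0,0,2.5]
    - [0,0,2.5]
    - [0,0,2]
    - [0,0,1.5]
    - [0,0,1]
    - [0,0,0.5]
    - [0,0,0]
    - [0,0,0]
  turn:
    - [0,0,0]
    - [0,0,0]
    - [0,0,0]
    - [0,0,0]
    - [0,0,0]
    - [0,0,0]
    - [0,0,0]
    - [0,0,0]
    - [0,0,0]
    - [0,0,0]

```text
time_s: 10.87
position: [0.5764, -0.0138, 0.0192]
tool_rot: [[-0.154, 0.988, 0.001], [0.988, 0.154, -0.0], [-0.0, 0.001, -1.0]]
ft_force: [0.9, -0.7, 0.1]
grip_width: 0.04
gripper_force: 0.0
```

Request:
move_arm:
  jaw: [2.5,1.5,0,0,0,0,0]
  dp:
    - [0,0,0]
    - [0,0,0]
    - [0,0,0]
    - [0,0,0]
    - [0,0,0]
    - [0,0,0]
    - [0,0,0]
  turn:
    - [0,0,0]
    - [0,0,0]
    - [0,0,0]
    - [0,0,0]
    - [0,0,0]
    - [0,0,0]
    - [0,0,0]
  force: 40

```text
time_s: 11.45
position: [0.5765, -0.0141, 0.0195]
tool_rot: [[-0.153, 0.988, 0.002], [0.988, 0.153, -0.0], [-0.0, 0.002, -1.0]]
ft_force: [-1.1, -0.1, 6.5]
grip_width: 0.0131
gripper_force: 39.6
```

Request:
move_arm:
  jaw: [0,0,0,0,0,0,0,0,0]
  dp:
    - [0,0,-0.5]
    - [0,0,-1]
    - [0,0,-2]
    - [0,0,-2]
    - [0,0,-2]
    - [0,0,-2]
    - [0,0,-1.5]
    - [0,0,0]
    - [0,0,0]
  turn:
    - [0,0,0]
    - [0,0,0]
    - [0,0,0.074]
    - [0,0,0.074]
    - [0,0,0.074]
    - [0,0,0]
    - [0,0,0]
    - [0,0,0]
    - [0,0,0]

```text
time_s: 12.2
position: [0.5761, -0.014, 0.1291]
tool_rot: [[0.068, 0.998, 0.001], [0.998, -0.068, -0.0], [-0.0, 0.001, -1.0]]
ft_force: [0.6, 0.2, -2.1]
grip_width: 0.0131
gripper_force: 39.1
```

Run:
```python
from h import *
plan(.5022,.194,.1,-3.8)
```

```text
t 12.2 pos [ 0.5761 -0.014   0.1291] phi -3.9 w 0.0131 tilt [ 0.0013 -0.0003] F [ 0.6  0.2 -2.1] q1,q6 [-13.  -9.]
dp if moved first [20.25 -8.79  2.89] | dp if turned first [20.27 -8.76  2.89] | wz -0.002
```

Request:
move_arm:
  jaw: [0,0,0,0,0,0,0,0,0,0,0]
  dp:
    - [1.5,-0.7,0]
    - [2.6,-1.1,0.3]
    - [2.6,-1.1,0.4]
    - [2.6,-1.1,0.4]
    - [2.6,-1.1,0.4]
    - [2.6,-1.1,0.4]
    - [2.6,-1.1,0.4]
    - [2,-0.9,0.4]
    - [1.2,-0.6,0.2]
    - [0,0,0]
    - [0,0,0]
  turn:
    - [0,0,0]
    - [0,0,0]
    - [0,0,0]
    - [0,0,0]
    - [0,0,0]
    - [0,0,0]
    - [0,0,0]
    - [0,0,0]
    - [0,0,0]
    - [0,0,0]
    - [0,0,0]

```text
time_s: 13.12
position: [0.5016, 0.1947, 0.099]
tool_rot: [[0.067, 0.998, -0.001], [0.998, -0.067, -0.0], [-0.001, -0.001, -1.0]]
ft_force: [-0.2, -1.2, -0.8]
grip_width: 0.0132
gripper_force: 39.1
```

Run:
```python
from h import *
plan(.5022,.194,.0195,-3.8)
```

```text
t 13.12 pos [0.5016 0.1947 0.099 ] phi -3.8 w 0.0132 tilt [-0.0012 -0.0004] F [-0.2 -1.2 -0.8] q1,q6 [ 9. 12.]
dp if moved first [-0.06  0.08  7.95] | dp if turned first [-0.06  0.08  7.95] | wz -0.0
```

Request:
move_arm:
  jaw: [0,0,0,0,0,0,0,0,0,0]
  dp:
    - [0,0,2]
    - [0,0,2]
    - [0,0,1.5]
    - [0,0,1]
    - [0,0,0.7]
    - [0,0,0.4]
    - [0,0,0.2]
    - [0,0,0]
    - [0,0,0]
    - [0,0,0]
  turn:
    - [0,0,0]
    - [0,0,0]
    - [0,0,0]
    - [0,0,0]
    - [0,0,0]
    - [0,0,0]
    - [0,0,0]
    - [0,0,0]
    - [0,0,0]
    - [0,0,0]

```text
time_s: 13.95
position: [0.5024, 0.1946, 0.0221]
tool_rot: [[0.068, 0.998, 0.001], [0.998, -0.068, 0.0], [0.0, 0.001, -1.0]]
ft_force: [-0.1, -0.1, -1.0]
grip_width: 0.0132
gripper_force: 39.1
```

Request:
move_arm:
  jaw: [0,0,0,0,0]
  dp:
    - [0,0,0.1]
    - [0,0,0.1]
    - [0,0,0.05]
    - [0,0,0]
    - [0,0,0]
  turn:
    - [0,0,0]
    - [0,0,0]
    - [0,0,0]
    - [0,0,0]
    - [0,0,0]

```text
time_s: 14.37
position: [0.5022, 0.1946, 0.0195]
tool_rot: [[0.068, 0.998, 0.001], [0.998, -0.068, 0.0], [0.0, 0.001, -1.0]]
ft_force: [-2.1, -1.1, 5.5]
grip_width: 0.0133
gripper_force: 39.9
```

Request:
move_arm:
  jaw: [1.8,2.4,3,3.6,3.6,3.6,3.6,3.6,3.6,3.6,3.6,3.6]
  dp:
    - [0,0,0]
    - [0,0,0]
    - [0,0,0]
    - [0,0,0]
    - [0,0,0]
    - [0,0,-1]
    - [0,0,-2]
    - [0,0,-2.5]
    - [0,0,-2.5]
    - [0,0,-3]
    - [0,0,-3]
    - [0,0,-3]
  turn:
    - [0,0,0]
    - [0,0,0]
    - [0,0,0]
    - [0,0,0]
    - [0,0,0]
    - [0,0,0]
    - [0,0,0]
    - [0,0,0]
    - [0,0,0]
    - [0,0,0]
    - [0,0,0]
    - [0,0,0]

```text
time_s: 15.37
position: [0.5017, 0.1944, 0.1913]
tool_rot: [[0.068, 0.998, 0.0], [0.998, -0.068, 0.0], [0.0, 0.0, -1.0]]
ft_force: [0.0, -0.0, 0.1]
grip_width: 0.0362
gripper_force: 0.0
```

Run:
```python
from h import *
plan(.551,-.3913,.2,-20)
```

```text
t 15.37 pos [0.5017 0.1944 0.1913] phi -3.9 w 0.0362 tilt [0.0004 0.0001] F [ 0.  -0.   0.1] q1,q6 [ 9. 12.]
dp if moved first [-58.1    8.9   -0.87] | dp if turned first [-53.35  24.67  -0.87] | wz 0.281
```

Request:
move_arm:
  jaw: [7,7,7,7,7,7,7,7,7,7,7,7]
  dp:
    - [-2.7,0.41,0]
    - [-2.7,0.41,0]
    - [-2.7,0.41,0]
    - [-2.7,0.41,0]
    - [-2.7,0.41,0]
    - [-2.7,0.41,0]
    - [-2.7,0.41,0]
    - [-2.7,0.41,0]
    - [-2.7,0.41,0]
    - [-2.7,0.41,0]
    - [-2.7,0.41,0]
    - [-2.7,0.41,0]
  turn:
    - [0,0,0]
    - [0,0,0]
    - [0,0,0]
    - [0,0,0]
    - [0,0,0]
    - [0,0,0]
    - [0,0,0]
    - [0,0,0]
    - [0,0,0]
    - [0,0,0]
    - [0,0,0]
    - [0,0,0]

```text
time_s: 16.37
position: [0.5289, -0.1334, 0.1899]
tool_rot: [[0.068, 0.998, 0.001], [0.998, -0.068, -0.0], [-0.0, 0.001, -1.0]]
ft_force: [0.3, -0.1, 0.2]
grip_width: 0.0701
gripper_force: 0.0
```

Request:
move_arm:
  jaw: [7,7,7,7,7,7,7,7,7,7.5,7.5,7.5]
  dp:
    - [-2.85,0.44,0]
    - [-2.85,0.44,0]
    - [-2.85,0.44,0]
    - [-2.85,0.44,0]
    - [-2.85,0.44,0]
    - [-2.85,0.44,0]
    - [-2.85,0.44,0]
    - [-2.85,0.44,0]
    - [-2.85,0.44,0]
    - [0,0,0]
    - [0,0,0]
    - [0,0,0]
  turn:
    - [0,0,0]
    - [0,0,0]
    - [0,0,0]
    - [0,0,0]
    - [0,0,0]
    - [0,0,0]
    - [0,0,0]
    - [0,0,0]
    - [0,0,0]
    - [0,0,0.094]
    - [0,0,0.094]
    - [0,0,0.094]

```text
time_s: 17.37
position: [0.5509, -0.3912, 0.1895]
tool_rot: [[0.348, 0.937, -0.0], [0.937, -0.348, 0.0], [0.0, -0.0, -1.0]]
ft_force: [0.2, 0.0, 0.1]
grip_width: 0.0753
gripper_force: 0.0
```

Request:
move_arm:
  jaw: [7.5,7.5,7.5,7.5]
  dp:
    - [0,0,2]
    - [0,0,0.5]
    - [0,0,0]
    - [0,0,0]
  turn:
    - [0,0,0]
    - [0,0,0]
    - [0,0,0]
    - [0,0,0]

```text
time_s: 17.7
position: [0.5512, -0.3906, 0.1645]
tool_rot: [[0.342, 0.94, -0.0], [0.94, -0.342, 0.0], [0.0, -0.0, -1.0]]
ft_force: [-0.1, -0.5, -0.5]
grip_width: 0.0748
gripper_force: 0.0
```

Run:
```python
from h import *
st=observe();im,D=cams.get_image('wrist');cv2.imwrite('pics/w4.png',im[:,:,::-1])
P=cloud('wrist',D,np.ones_like(D,bool),st)
for lo in(.025,.04):
    k=(P[:,2]>lo)&(P[:,2]<.055)&(np.hypot(P[:,0]-.551,P[:,1]+.3913)<.045)
    print(k.sum(),cv2.minAreaRect((P[k,:2]*1000).astype(np.float32)))
plan(.551,-.3913,.01,-20)
z=np.load('top0.npz');P=cloud('top',z['d'],np.ones_like(D,bool))
k=(P[:,2]>.04)&(P[:,2]<.05)&(np.hypot(P[:,0]-.551,P[:,1]+.3913)<.045)
print(cv2.minAreaRect((P[k,:2]*1000).astype(np.float32)))
```

```text
3434 ((550.6483154296875, -391.22137451171875), (50.2272834777832, 50.014347076416016), 69.97642517089844)
1313 ((550.8241577148438, -391.4078063964844), (30.58922004699707, 29.566341400146484), 69.59275817871094)
t 17.75 pos [ 0.5514 -0.3908  0.165 ] phi -20.0 w 0.0751 tilt [ 0.0006 -0.0006] F [ 0.4 -0.5 -0.4] q1,q6 [-45. -25.]
dp if moved first [-0.06 -0.03 15.5 ] | dp if turned first [-0.06 -0.03 15.5 ] | wz -0.0
((551.1025390625, -391.66796875), (43.77132034301758, 41.661216735839844), 73.13613891601562)
```

View pics/w4.png

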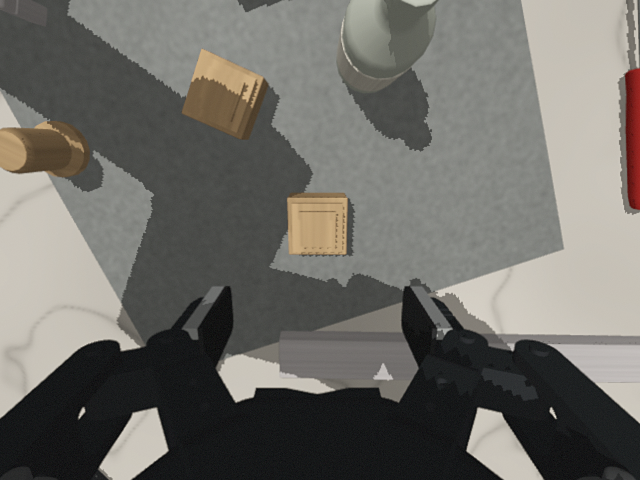

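The wrist view shows cap b at (318,225), square to the fingers and centred. The glue bottle (390,40) and the grey bar (450,350) are clear. Descending.

Request:
move_arm:
  jaw: [7.5,7.5,7.5,7.5,7.5,7.5,7.5,7.5,7.5,7.5,7.5]
  dp:
    - [0,0,2.5]
    - [0,0,2.5]
    - [0,0,2.5]
    - [0,0,2.5]
    - [0,0,2]
    - [0,0,1.5]
    - [0,0,1]
    - [0,0,0.7]
    - [0,0,0.3]
    - [0,0,0]
    - [0,0,0]
  turn:
    - [0,0,0]
    - [0,0,0]
    - [0,0,0]
    - [0,0,0]
    - [0,0,0]
    - [0,0,0]
    - [0,0,0]
    - [0,0,0]
    - [0,0,0]
    - [0,0,0]
    - [0,0,0]

```text
time_s: 18.67
position: [0.5516, -0.3911, 0.01]
tool_rot: [[0.343, 0.939, 0.001], [0.939, -0.343, -0.001], [-0.001, 0.001, -1.0]]
ft_force: [-0.3, -0.1, 0.5]
grip_width: 0.0752
gripper_force: 0.0
```

Request:
move_arm:
  jaw: [6,5.4,4,0,0,0,0,0]
  dp:
    - [0,0,0]
    - [0,0,0]
    - [0,0,0]
    - [0,0,0]
    - [0,0,0]
    - [0,0,0]
    - [0,0,0]
    - [0,0,0]
  turn:
    - [0,0,0]
    - [0,0,0]
    - [0,0,0]
    - [0,0,0]
    - [0,0,0]
    - [0,0,0]
    - [0,0,0]
    - [0,0,0]
  force: 40

```text
time_s: 19.33
position: [0.5516, -0.391, 0.01]
tool_rot: [[0.343, 0.939, 0.001], [0.939, -0.343, -0.001], [-0.001, 0.001, -1.0]]
ft_force: [-0.1, 0.7, 6.7]
grip_width: 0.0495
gripper_force: 43.1
```

Request:
move_arm:
  jaw: [0,0,0,0,0,0,0,0,0,0,0,0]
  dp:
    - [0,0,-0.5]
    - [0,0,-1]
    - [0,0,-2]
    - [0,0,-2.5]
    - [0,0,-2.5]
    - [0,0,-2.5]
    - [0,0,-2.5]
    - [0,0,-2.5]
    - [0,0,-2]
    - [0,0,-1]
    - [0,0,0]
    - [0,0,0]
  turn:
    - [0,0,0]
    - [0,0,0]
    - [0,0,0]
    - [0,0,-0.094]
    - [0,0,-0.094]
    - [0,0,-0.095]
    - [0,0,0]
    - [0,0,0]
    - [0,0,0]
    - [0,0,0]
    - [0,0,0]
    - [0,0,0]

```text
time_s: 20.33
position: [0.551, -0.3905, 0.1985]
tool_rot: [[0.067, 0.998, -0.0], [0.998, -0.067, 0.001], [0.0, -0.001, -1.0]]
ft_force: [-0.4, -0.2, -0.6]
grip_width: 0.0494
gripper_force: 42.4
```

Run:
```python
from h import *
plan(.5752,.2582,.2,-3.8)
```

```text
t 20.33 pos [ 0.551  -0.3905  0.1985] phi -3.8 w 0.0494 tilt [-0.0005  0.0005] F [-0.4 -0.2 -0.6] q1,q6 [-45. -42.]
dp if moved first [64.89 -1.93 -0.12] | dp if turned first [64.89 -1.89 -0.12] | wz -0.001
```

Request:
move_arm:
  jaw: [0,0,0,0,0,0,0,0,0,0,0,0]
  dp:
    - [1.5,-0.08,0]
    - [2.8,-0.08,0]
    - [2.8,-0.08,0]
    - [2.8,-0.08,0]
    - [2.8,-0.08,0]
    - [2.8,-0.08,0]
    - [2.8,-0.08,0]
    - [2.8,-0.08,0]
    - [2.8,-0.08,0]
    - [2.8,-0.08,0]
    - [2.8,-0.08,0]
    - [2.8,-0.08,0]
  turn:
    - [0,0,0]
    - [0,0,0]
    - [0,0,0]
    - [0,0,0]
    - [0,0,0]
    - [0,0,0]
    - [0,0,0]
    - [0,0,0]
    - [0,0,0]
    - [0,0,0]
    - [0,0,0]
    - [0,0,0]

```text
time_s: 21.33
position: [0.5625, -0.0662, 0.1972]
tool_rot: [[0.067, 0.998, -0.003], [0.998, -0.067, 0.001], [0.001, -0.003, -1.0]]
ft_force: [-0.4, -0.5, -1.3]
grip_width: 0.0489
gripper_force: 42.4
```

Request:
move_arm:
  jaw: [0,0,0,0,0,0,0,0,0,0,0,0]
  dp:
    - [2.9,-0.08,0]
    - [2.9,-0.08,0]
    - [2.9,-0.08,0]
    - [2.9,-0.08,0]
    - [2.9,-0.08,0]
    - [2.9,-0.08,0]
    - [2.9,-0.08,0]
    - [2.9,-0.08,0]
    - [2.9,-0.08,0]
    - [2.9,-0.08,0]
    - [2.2,-0.08,0]
    - [1.4,-0.08,0]
  turn:
    - [0,0,0]
    - [0,0,0]
    - [0,0,0]
    - [0,0,0]
    - [0,0,0]
    - [0,0,0]
    - [0,0,0]
    - [0,0,0]
    - [0,0,0]
    - [0,0,0]
    - [0,0,0]
    - [0,0,0]

```text
time_s: 22.33
position: [0.5746, 0.2602, 0.1969]
tool_rot: [[0.065, 0.998, -0.003], [0.998, -0.065, -0.0], [-0.001, -0.003, -1.0]]
ft_force: [0.5, -0.2, -1.2]
grip_width: 0.049
gripper_force: 42.4
```

Request:
move_arm:
  jaw: [0,0,0,0,0,0,0,0]
  dp:
    - [0,0,2]
    - [0,0,2.5]
    - [0,0,2.5]
    - [0,0,2]
    - [0,0,1]
    - [0,0,0]
    - [0,0,0]
    - [0,0,0]
  turn:
    - [0,0,0]
    - [0,0,0]
    - [0,0,0]
    - [0,0,0]
    - [0,0,0]
    - [0,0,0]
    - [0,0,0]
    - [0,0,0]

```text
time_s: 23.0
position: [0.5762, 0.2581, 0.1003]
tool_rot: [[0.067, 0.998, 0.002], [0.998, -0.067, 0.0], [0.001, 0.002, -1.0]]
ft_force: [0.2, -0.4, -1.2]
grip_width: 0.049
gripper_force: 42.4
```

Run:
```python
from h import *
plan(.5752,.2582,.01,-3.8)
im,D=cams.get_image('wrist');cv2.imwrite('pics/w5.png',im[:,:,::-1])
```

```text
t 23.0 pos [0.5762 0.2581 0.1003] phi -3.8 w 0.049 tilt [0.002  0.0004] F [ 0.2 -0.4 -1.2] q1,q6 [13. 17.]
dp if moved first [-0.   -0.12  9.03] | dp if turned first [-0.   -0.12  9.03] | wz -0.001
```

View pics/w5.png

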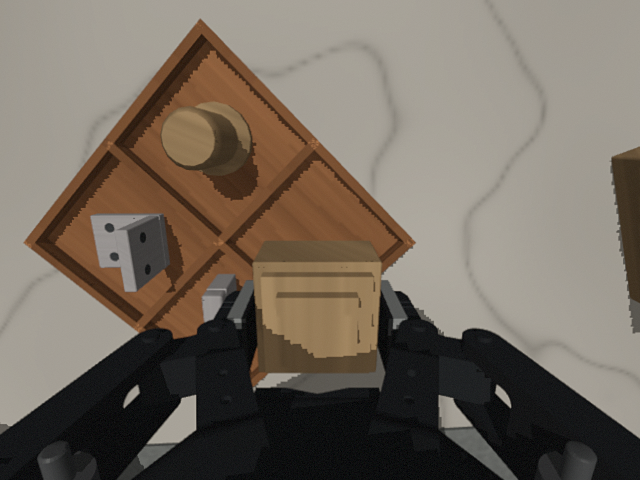

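The bracket stands well in the left compartment at (130,245) and the pull shows at (220,295). The cap is held above the empty right-hand compartment at (315,240). Lowering it.

Request:
move_arm:
  jaw: [0,0,0,0,0,0,0,0,0,0]
  dp:
    - [0,-0.1,2]
    - [0,0,2.2]
    - [0,0,1.8]
    - [0,0,1.2]
    - [0,0,0.8]
    - [0,0,0.5]
    - [0,0,0.2]
    - [0,0,0.1]
    - [0,0,0]
    - [0,0,0]
  turn:
    - [0,0,0]
    - [0,0,0]
    - [0,0,0]
    - [0,0,0]
    - [0,0,0]
    - [0,0,0]
    - [0,0,0]
    - [0,0,0]
    - [0,0,0]
    - [0,0,0]

```text
time_s: 23.88
position: [0.5749, 0.2583, 0.0118]
tool_rot: [[0.067, 0.998, 0.001], [0.998, -0.067, 0.0], [0.0, 0.001, -1.0]]
ft_force: [0.6, 0.5, -0.3]
grip_width: 0.0493
gripper_force: 42.5
```

Request:
move_arm:
  jaw: [0,0,0,0]
  dp:
    - [0,0,0.1]
    - [0,0,0.06]
    - [0,0,0]
    - [0,0,0]
  turn:
    - [0,0,0]
    - [0,0,0]
    - [0,0,0]
    - [0,0,0]

```text
time_s: 24.22
position: [0.5747, 0.2583, 0.0099]
tool_rot: [[0.067, 0.998, 0.001], [0.998, -0.067, 0.0], [0.0, 0.001, -1.0]]
ft_force: [-1.1, -0.5, 4.1]
grip_width: 0.0493
gripper_force: 42.9
```

Request:
move_arm:
  jaw: [5.2,5.6,6,6.4,6.4,6.4,6.4,6.4,6.4,6.4,6.4,6.4]
  dp:
    - [0,0,0]
    - [0,0,0]
    - [0,0,0]
    - [0,0,0]
    - [0,0,0]
    - [0,0,-1]
    - [0,0,-2]
    - [0,0,-2.5]
    - [0,0,-2.5]
    - [0,0,-3]
    - [0,0,-3]
    - [0,0,-3]
  turn:
    - [0,0,0]
    - [0,0,0]
    - [0,0,0]
    - [0,0,0]
    - [0,0,0]
    - [0,0,0]
    - [0,0,0]
    - [0,0,0]
    - [0,0,0]
    - [0,0,0]
    - [0,0,0]
    - [0,0,0]

```text
time_s: 25.22
position: [0.5742, 0.2581, 0.1818]
tool_rot: [[0.067, 0.998, 0.001], [0.998, -0.067, 0.0], [0.0, 0.001, -1.0]]
ft_force: [-0.8, -0.1, -0.4]
grip_width: 0.064
gripper_force: 0.0
```

Request:
move_arm:
  jaw: [6.4,6.4,6.4,6.4,6.4,6.4,6.4,6.4,6.4,6.4]
  dp:
    - [-2.5,0,-2]
    - [-2.5,0,-1]
    - [-2.5,0,0]
    - [-2.5,0,0]
    - [-2.5,0,0]
    - [-2.5,0,0]
    - [-1,0,0]
    - [0,0,0]
    - [0,0,0]
    - [0,0,0]
  turn:
    - [0,0,0]
    - [0,0,0]
    - [0,0,0]
    - [0,0,0]
    - [0,0,0]
    - [0,0,0]
    - [0,0,0]
    - [0,0,0]
    - [0,0,0]
    - [0,0,0]

```text
time_s: 26.05
position: [0.5638, 0.0996, 0.2096]
tool_rot: [[0.066, 0.998, 0.0], [0.998, -0.066, 0.0], [0.0, 0.0, -1.0]]
ft_force: [-0.2, -0.1, 0.3]
grip_width: 0.0639
gripper_force: 0.0
```

Run:
```python
from h import *
st=observe();im,D=cams.get_image('wrist');cv2.imwrite('pics/w6.png',im[:,:,::-1])
P=cloud('wrist',D,np.ones_like(D,bool),st)
R=lambda k:cv2.minAreaRect((P[k,:2]*1000).astype(np.float32))
for nm,x,y in[('brk',.438,.267),('pull',.502,.194),('cap',.575,.258),('foot',.511,.331)]:
    k=(P[:,2]>.028)&(P[:,2]<.08)&(np.hypot(P[:,0]-x,P[:,1]-y)<.047)
    print(nm,k.sum(),np.percentile(P[k,2],[50,98]).round(4) if k.any() else '',R(k) if k.any() else '')
im,D=cams.get_image('scene');cv2.imwrite('pics/s6.png',im[:,:,::-1])
im,D2=cams.get_image('top');cv2.imwrite('pics/t6.png',im[:,:,::-1])
```

```text
brk 1113 [0.0504 0.0536] ((459.77471923828125, 263.9471435546875), (39.594970703125, 9.413175582885742), 85.87190246582031)
pull 1595 [0.0422 0.0439] ((502.0849304199219, 196.02960205078125), (75.58753967285156, 14.663285255432129), 85.99992370605469)
cap 3822 [0.038  0.0438] ((574.1494750976562, 257.7218933105469), (50.058677673339844, 50.20598220825195), 85.82423400878906)
foot 0
```

View pics/s6.png

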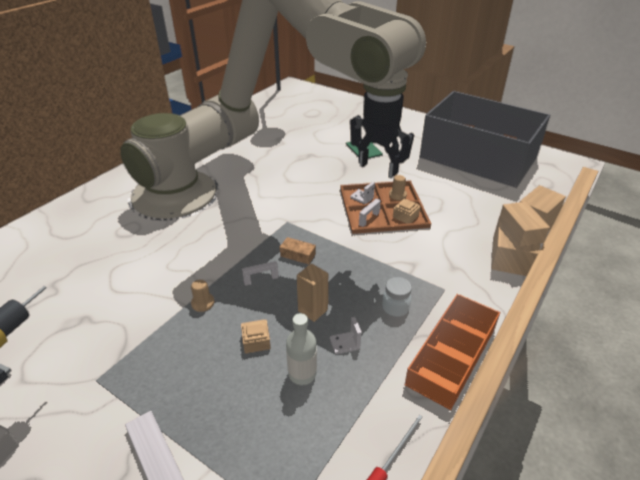

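View pics/w6.png

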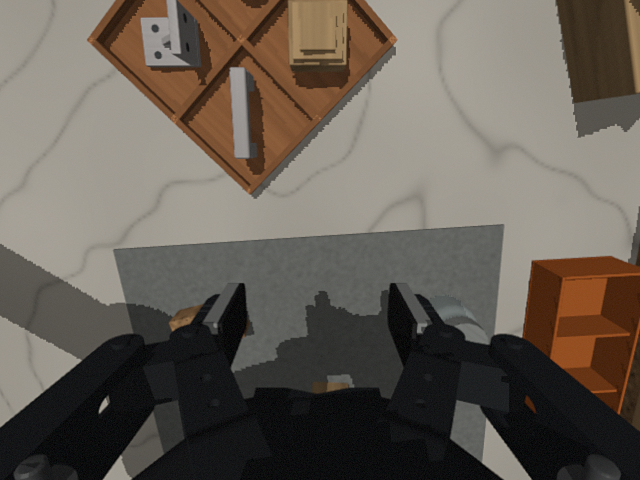

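Both pictures show the four kinds each upright in its own compartment (scene tray at (385,207)), and the surplus and bystanders are untouched. The measured tops match resting heights, so I'm handing in.

```bash
python3 -c "
from rig import ticket
print(ticket.close_job())"
```

```text
the job is handed in; nothing more can be done
None
```

The job is handed in at about 26 s: bracket, pull and cap stand upright in the tray's three free compartments beside the foot, and the surplus fittings and bystanders were not disturbed. The hand-in reported no verdict, so this rests on my last pictures and depth readings.

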